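Lift the freshly sprayed red knob with the tongs

TASK

The paint on the knobs drying on the board is still wet, so use the sprung tongs lying on the bench: pick the tongs up by their blue grips while they are still open, bring their jaws down around the red knob, close them on it and lift it well clear, at least 10 cm above its stand. Finish while still holding it up there, steady, in the squeezed tongs with both jaws on it; nothing is put down or let go. Never touch the red knob with the gripper or arm itself, and leave the other two knobs standing where they are.

Things in the scene. Friction and masses are not known exactly. Their poses are not given: they have to be found in the camera images.
- tongs: sprung steel tongs lying flat on the bench, two arms side by side, 24 mm tall, 230 mm long, 130 g, wire loop at the hinge end (x = -100 to -134 mm). Origin: on the underside, midway between the two blue grip pads; x points forwards to the jaws, z up. The blue pads run from x = -25 to +25 mm on the outer sides, over the full height. Squeeze them together along y to close
- tongs_left: the tongs' left arm (their own +y side). Origin: its hinge, 100 mm behind the tongs' origin, 6 mm to the side; x along the arm, splayed 0.13 rad outwards when open. A spring holds the tongs open: squeezing takes about 8 N at the open stop, 12 N when closed on a knob; both arms move equally
- tongs_right: the tongs' right arm (their own -y side). Origin: its hinge, 100 mm behind the tongs' origin, 6 mm to the side; x along the arm, splayed 0.13 rad outwards when open. Pads are 63 mm apart over their outsides when open, about 37 mm when closed on a knob, 26 mm when shut empty. Squeezed to 50 to 58 mm they can be carried with jaws still open
- tongs_jaw (a point): point midway between the jaws, where the knob's axis is held: 90 mm ahead of the tongs' origin, 12 mm above the underside. Jaws: black rubber, 28 mm long in x, 24 mm tall, 3 mm thick, shallow V inside. Gap 77 mm when open, about 62 mm with the pads at 55 mm. A 40 N grip presses a knob with about 14 N
- board: fixed light-wood drying board, 90 mm (x) by 300 mm (y) by 20 mm tall, with three dark round stands 30 mm across and 14 mm tall in a row along its y, at -100, 0 and +100 mm, tops 34 mm above the bench. Origin: centre of its underside. Its -x side faces the robot and is free of obstacles
- knob_red: freshly sprayed red round cabinet knob standing upright, foot down, on one of the three stands. 40 mm tall: foot 26 mm across, narrow neck, head 34 mm across with straight sides from 13 to 34 mm above the origin. Origin: centre of the underside of the foot, z up. About 50 g. The one to lift
- knob_grey: freshly sprayed grey round cabinet knob standing upright, foot down, on one of the three stands. 40 mm tall: foot 26 mm across, narrow neck, head 34 mm across with straight sides from 13 to 34 mm above the origin. Origin: centre of the underside of the foot, z up. About 50 g. Leave it
- knob_yellow: freshly sprayed yellow round cabinet knob standing upright, foot down, on one of the three stands. 40 mm tall: foot 26 mm across, narrow neck, head 34 mm across with straight sides from 13 to 34 mm above the origin. Origin: centre of the underside of the foot, z up. About 50 g. Leave it
Mind the look-alikes: they are no part of the job. Of the things shaped like the knob_grey, the grey one is meant.

How it is judged:
By the outcome, as a careful person would: the job done as asked, in the order asked, and still so for the second after the job is handed in, while the arm keeps its last pose, push and grip.
It also fails if it takes over 40 s, if anything falls off the work surface, if the arm or the gripper's body presses on something with over 40 N, if the wrist force passes 120 N, or if a joint passes its speed limit or range.

ROBOT

A 6-joint arm with a two-finger parallel gripper is mounted at the origin on the work surface. World frame = base frame: x ahead of the robot, y to its left, z up, the work surface at z = 0. Lengths are in mm, angles in rad, forces in N, time in s.
With the tool pointing down it reaches from about 400 to 925 mm from the base axis. Payload 3.4 kg.
Tool frame: the origin (TCP) lies between the finger pads; the fingertips stand bot.nose_length ahead of it and the grasp point (between the pads) lies 2 mm behind it (bot.nose_length is the distance from the TCP to the fingertips, in mm); z points along the fingers, y is the line along which they close (so a half turn about z gives the same grasp; the last joint's range is limited). The gripper opens to 85 mm and grips with 20 to 120 N. Pads are 22 mm wide; open, the fingers measure 114 mm over their backs; the gripper's body (76 mm by 85 mm) begins 54 mm behind the grasp point. The pads swing forward as they close: fully open they stand 13 mm farther back than shut.
Start: joints at [-1.323, 0.307, 1.506, -0, 1.328, -0.073], TCP at [181.288, -545.679, 248.305] pointing down, gripper open.
Joint ranges: [-3.12, 3.12], [-1.05, 2.28], [0.14, 2.33], [-1.42, 4.57], [0.1, 2.73], [-2.68, 2.68]. Speed limits (rad/s): [2.57, 2.57, 3.14, 3.14, 3.14, 3.14].

INTERFACE

Orientations are given as a unit quaternion [w, x, y, z].
In Python, from bench import bot gives the robot as it stands.
- The arm moves only by the tool arm_command, never from a script. Its argument "commands" is a list of rows, each an object with "xyz": the shift along the tool's x, y, z scaled (see below), a list of three; "dr": the turn, a rotation vector about the tool's x, y, z scaled (see below), a list of three; "hand": the opening, from 0 (shut) to 1 (fully open). In form: [{"xyz": [tx, ty, tz], "dr": [rx, ry, rz], "hand": hand}, ...]. A call has exactly 10 rows; each row is the pose to reach, as a shift and turn from the pose commanded when the call began, along the tool's axes at that moment, turning the shorter way round; what a row does not reach only later rows make up. The controller multiplies each number of a shift by 0.2 m and each number of a turn by 180 degrees. A row lasts 1/10 s, in which the tool goes at most 50 mm and 8.59 degrees, less where a joint would pass 70% of its speed; a pose out of reach is approached as far as the arm can. A call with a number of a shift or a turn outside -1 to 1 is refused whole. A call with a gripper value outside its range is refused whole. The fingers move at their own pace and stop on an object; the grip force is fixed at half the most. Time passes only in rows, so rows that repeat a pose let the fingers close, or fill a call up. It gives the time, the measured TCP pose, the force, the opening and the grip force at its end, in the units of the state.
- bot.read_state(): the state, without advancing time (a new reading comes with each control period).
- bot.get_image(name): name is "side" or "top"; returns (picture, depth): 384x512x3 uint8, red, green, blue; 384x512 float32, mm along the optical axis (not along the pixel's ray), 0 where there is no reading.
- bot.get_calibration(name): a dict with "intrinsics" (3x3 intrinsics, pixels), "origin" and "attitude" of the camera in the world. Camera axes: x right, y down, z forward; pixel columns grow to the right and rows downward; lengths in mm; the calibration is good to about 2 mm. A picture is of the moment at which its call begins. get_calibration takes no time and is no camera call.
- bot.sign_off(): hands the job in; it is judged then, once.
Trained networks look in the newest picture that a camera, given by its name, has taken for a name from the list of things; names that differ only in an ending like _2 or _b are one class to them, and where a whole thing is asked for, a point or a joint stands for the part that bears it (a point fixed in the world has none). Each returns a list of dicts, best first, with "p" (0 to 1); they miss things now and then, are a little off and sometimes report something else, mostly with a low value. They report only what shows in the picture. A call takes as long as a camera call. They do not tell look-alikes from the thing itself.
- bot.look_for(camera, target): "point" ([x, y, z] in mm, in world coordinates, good to about 4 mm: the middle of the surface that is visible of it).
The state is a dict: "time": time; "qpos": joint angles; "qd": joint speeds; "effort": joint torques, N m; "eef_pos": TCP position; "orientation": TCP orientation; "contact_force": force on the tool from outside, world axes, zero at the start; "wrist_torque": the same for the moment, N m; "finger_gap": finger opening in mm; "grip_force": force on a finger pad.
Only numpy, scipy, OpenCV 4.12 (cv2) and the standard library are available. Lean on these libraries where they do the work, as an engineer would, in place of code of your own. Each camera call takes 0.05 s, during which the arm holds its last target. There are 200 camera calls.

## Working session

There is one attempt and no reset: what is moved stays moved. The work goes in short steps, Python scripts to look and compute and a tool call to move; the robot and the scene stay as the last step left them, time stands still between calls to the robot, and variables do not carry over. Pictures are saved under pics/ and viewed, at most 10 in all, crops included, and the job is handed in when it is done.

Besides the shell and the picture viewer there is one more tool, called after "Emit:" by a JSON object that holds its "fn" and its "kwargs". arm_command: Moves the arm, as the interface text tells. Its arguments: {"type":"object","properties":{"commands":{"type":"array","items":{"type":"object","properties":{"xyz":{"type":"array","items":{"type":"number"}},"dr":{"type":"array","items":{"type":"number"}},"hand":{"type":"number"}}}}},"required":["commands"]}

```bash
mkdir -p pics; cat > h.py <<'E'
from bench import bot
import numpy as np, cv2
def cal(n):
    c=bot.get_calibration(n);return np.array(c["intrinsics"]),np.array(c["origin"]),c["attitude"]
def R(a):
    from scipy.spatial.transform import Rotation as Ro
    a=np.array(a)
    return a if a.shape==(3,3) else Ro.from_quat(a[[1,2,3,0]]).as_matrix()
def cloud(n):
    im,d=bot.get_image(n);K,o,a=cal(n)
    v,u=np.mgrid[:d.shape[0],:d.shape[1]]
    p=np.stack([(u-K[0,2])/K[0,0]*d,(v-K[1,2])/K[1,1]*d,d],-1)
    return im,d,p@R(a).T+o
E
python3 - <<'E'
from h import *
print(bot.read_state(),bot.nose_length)
for n in("top","side"):
    im,d,P=cloud(n);cv2.imwrite(f"pics/{n}0.png",im[:,:,::-1]);np.savez(f"{n}0",im=im,d=d,P=P);print(bot.get_calibration(n))
    for t in("tongs","tongs_jaw","tongs_left","board","knob_red","knob_grey","knob_yellow"):
        print(n,t,[(np.round(r["point"]).tolist(),round(r["p"],2)) for r in bot.look_for(n,t)[:4]])
E
```

```text
{'time': 0.0, 'qpos': array([-1.32350639e+00,  3.07599490e-01,  1.50767325e+00,  1.47960042e-05,
        1.32839872e+00, -7.34619565e-02]), 'qd': array([-0.00148469, -0.00093654,  0.00040179,  0.00031015,  0.00047451,
        0.00102745]), 'effort': array([-7.48975272e-04, -4.57558537e+01, -2.51916325e+01, -1.75173332e-04,
        1.30257604e-02,  1.08875119e-05]), 'eef_pos': array([ 181.12614363, -545.03058631,  247.36588446]), 'orientation': array([-1.03610601e-03,  9.87167070e-01,  1.59687491e-01, -8.30724663e-05]), 'contact_force': array([ 1.07623427,  0.71112889, -0.28130896]), 'wrist_torque': array([-0.01517086, -0.01973277, -0.02275994]), 'grip_force': 0.0, 'finger_gap': 85.38577438316341} 17.0
{'intrinsics': array([[489.72969293,   0.        , 258.37395797],
       [  0.        , 489.72969293, 188.37533164],
       [  0.        ,   0.        ,   1.        ]]), 'origin': array([ 355.03659564,  -37.74716819, 1016.78514933]), 'attitude': array([-0.0713347 ,  0.70433236, -0.70423921,  0.0536136 ])}
top tongs [([444.0, -225.0, 24.0], 0.94)]
top tongs_jaw [([446.0, -228.0, 24.0], 0
[... 420 characters left out ...]
  [  0.        , 384.52410679, 193.50021558],
       [  0.        ,   0.        ,   1.        ]]), 'origin': array([418.07781012, 482.55093387, 626.57686754]), 'attitude': array([ 0.03056531, -0.09438441,  0.92722951, -0.36111326])}
side tongs [([451.0, -217.0, 12.0], 0.91)]
side tongs_jaw [([447.0, -216.0, 12.0], 0.56)]
side tongs_left [([462.0, -213.0, 13.0], 0.9)]
side board [([600.0, 150.0, 23.0], 0.96), ([449.0, -218.0, 13.0], 0.5)]
side knob_red [([609.0, 122.0, 70.0], 0.94), ([602.0, 152.0, 22.0], 0.58), ([450.0, -214.0, 13.0], 0.25)]
side knob_grey [([681.0, -104.0, 32.0], 0.79), ([610.0, -86.0, 33.0], 0.59), ([644.0, 30.0, 65.0], 0.52)]
side knob_yellow [([576.0, 218.0, 70.0], 0.8)]
```

View pics/top0.png

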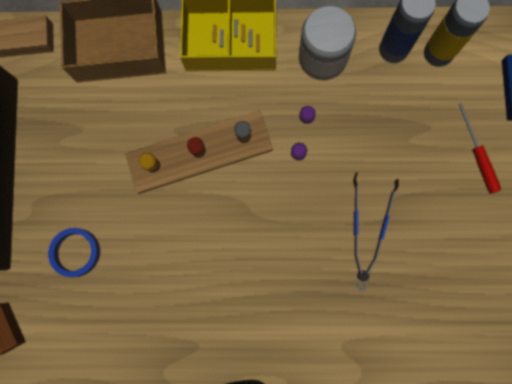

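View pics/side0.png

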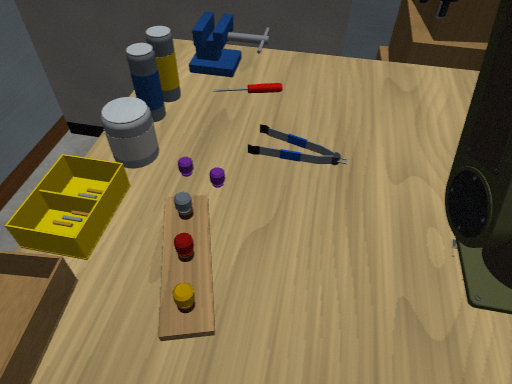

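The top view shows the tongs with hinge at about (363,275) and jaws at about (355,177) and (396,183). The knobs on the board are yellow (148,161), red (195,146) and grey (242,130). The two purple ones at (307,114) and (299,151) are look-alikes. The side view agrees, with red at (184,245) between yellow and grey. Next I measure the exact poses by colour.

```bash
python3 - <<'E'
from h import *
for n in("top","side"):
    z=np.load(n+"0.npz");im,P=z["im"],z["P"];hsv=cv2.cvtColor(im,cv2.COLOR_RGB2HSV);H,S,V=[hsv[...,i].astype(int) for i in range(3)]
    near=lambda x,y,r:np.hypot(P[...,0]-x,P[...,1]-y)<r
    t=near(450,-220,170)&(P[...,2]<60)
    blue=t&(H>100)&(H<130)&(S>110)&(np.abs(P[...,1]+220)<70)
    k,l,st,c=cv2.connectedComponentsWithStats(blue.astype(np.uint8))
    for i in range(1,k):
        if st[i,4]>15:
            q=P[l==i];print(n,"blue",st[i,4],c[i].round(),np.median(q,0).round(1),q.min(0).round(),q.max(0).round())
    dark=t&(V<45)&(np.abs(P[...,1]+220)<80)
    k,l,st,c=cv2.connectedComponentsWithStats(dark.astype(np.uint8))
    for i in range(1,k):
        if st[i,4]>8:
            q=P[l==i];print(n,"dark",st[i,4],c[i].round(),np.median(q,0).round(1),q.min(0).round(),q.max(0).round())
    for nm,x,y in(("red",607,113),("grey",642,21),("yel",576,204)):
        m=near(x,y,35)&(P[...,2]>69);q=P[m];print(n,nm,m.sum(),((q.min(0)+q.max(0))/2).round(1),q.mean(0).round(1))
E
```

```text
top blue 69 [356. 222.] [ 462.9 -210.5   23.5] [ 439. -213.   17.] [ 486. -208.   27.]
top blue 71 [384. 227.] [ 453.1 -266.8   23.2] [ 431. -275.   15.] [ 476. -259.   27.]
top dark 10 [396. 184.] [ 542.4 -296.7   17.5] [ 539. -297.   15.] [ 549. -296.   27.]
top red 178 [613.7 114.3  74.1] [613.2 113.4  73.1]
top grey 184 [646.7  19.5  74.3] [646.2  19.   73.3]
top yel 188 [581.5 209.7  73.8] [581.5 208.9  73.2]
side blue 164 [297. 140.] [ 451.5 -265.5   14.5] [ 428. -276.   -0.] [ 477. -256.   27.]
side blue 184 [290. 155.] [ 460.4 -209.5   15.6] [ 436. -216.   -1.] [ 486. -205.   26.]
side dark 68 [264. 129.] [ 539.4 -296.3   13.2] [ 527. -300.   -0.] [ 550. -289.   25.]
side dark 95 [253. 149.] [ 550.4 -212.4   13. ] [ 536. -215.    1.] [ 564. -208.   25.]
side dark 50 [334. 161.] [ 355.6 -213.    12.4] [ 346. -217.    0.] [ 364. -210.   23.]
side red 191 [612.9 114.5  72.5] [611.8 116.1  72.3]
side grey 147 [645.1  20.9  72.3] [644.3  22.1  72.4]
side yel 257 [581.1 211.2  72.4] [580.2 212.   72.4]
```

```bash
cat >> h.py <<'E'
from scipy.spatial.transform import Rotation as Ro
def mv(x,y,z,yaw,s=None):
    s=s or bot.read_state();q=s["orientation"];A=Ro.from_quat(q[[1,2,3,0]])
    T=Ro.from_euler("z",yaw)*Ro.from_euler("x",np.pi)
    print("xyz",(A.inv().apply(np.array([x,y,z])-s["eef_pos"])/200).round(4),"dr",((A.inv()*T).as_rotvec()/np.pi).round(4))
E
python3 - <<'E'
from h import *
mv(457,-238.2,120,-.18)
E
```

```text
xyz [ 1.793  -1.0243  0.6416] dr [0.     0.     0.1594]
```

Emit:
{"fn": "arm_command", "kwargs": {"commands": [{"xyz":[0.09,-0.05,0.02],"dr":[0,0,0],"hand":1},{"xyz":[0.18,-0.1,0.04],"dr":[0,0,0],"hand":1},{"xyz":[0.28,-0.16,0.06],"dr":[0,0,0],"hand":1},{"xyz":[0.38,-0.22,0.08],"dr":[0,0,0],"hand":1},{"xyz":[0.48,-0.28,0.1],"dr":[0,0,0],"hand":1},{"xyz":[0.58,-0.34,0.12],"dr":[0,0,0],"hand":1},{"xyz":[0.68,-0.4,0.14],"dr":[0,0,0],"hand":1},{"xyz":[0.78,-0.45,0.16],"dr":[0,0,0],"hand":1},{"xyz":[0.88,-0.5,0.18],"dr":[0,0,0],"hand":1},{"xyz":[0.96,-0.54,0.2],"dr":[0,0,0],"hand":1}]}}

```text
time: 1.8
eef_pos: [330.2, -381.8, 208.3]
orientation: [0.0, 0.987, 0.16, 0.0]
contact_force: [0.0, -0.3, -0.2]
finger_gap: 85.3
grip_force: 0.0
```

```bash
python3 - <<'E'
from h import *
print(bot.read_state()["eef_pos"]);mv(457,-238.2,120,-.18)
E
```

```text
[ 330.2293818  -381.75966306  208.32343559]
xyz [ 0.8279 -0.4811  0.4418] dr [ 0.000e+00 -1.000e-04  1.595e-01]
```

Emit:
{"fn": "arm_command", "kwargs": {"commands": [{"xyz":[0.1,-0.06,0.05],"dr":[0,0,0.02],"hand":1},{"xyz":[0.2,-0.12,0.1],"dr":[0,0,0.04],"hand":1},{"xyz":[0.32,-0.19,0.16],"dr":[0,0,0.06],"hand":1},{"xyz":[0.44,-0.26,0.22],"dr":[0,0,0.08],"hand":1},{"xyz":[0.56,-0.33,0.28],"dr":[0,0,0.1],"hand":1},{"xyz":[0.68,-0.4,0.34],"dr":[0,0,0.12],"hand":1},{"xyz":[0.76,-0.44,0.39],"dr":[0,0,0.14],"hand":1},{"xyz":[0.828,-0.481,0.44],"dr":[0,0,0.1595],"hand":1},{"xyz":[0.828,-0.481,0.44],"dr":[0,0,0.1595],"hand":1},{"xyz":[0.828,-0.481,0.44],"dr":[0,0,0.1595],"hand":1}]}}

```text
time: 2.8
eef_pos: [456.2, -239.1, 120.3]
orientation: [0.0, 0.996, -0.089, -0.0]
contact_force: [-0.2, -0.8, 0.5]
finger_gap: 85.7
grip_force: 0.0
```

```bash
python3 - <<'E'
from h import *
print(bot.read_state()["eef_pos"]);mv(457,-238.2,16,-.18)
im,d,P=cloud("side");cv2.imwrite("pics/s1.png",cv2.resize(im[60:260,180:430,::-1],None,fx=3,fy=3,interpolation=cv2.INTER_CUBIC))
E
```

```text
[ 456.24843677 -239.05588824  120.25281028]
xyz [ 0.0032 -0.005   0.5213] dr [0.0001 0.0002 0.0006]
```

View pics/s1.png

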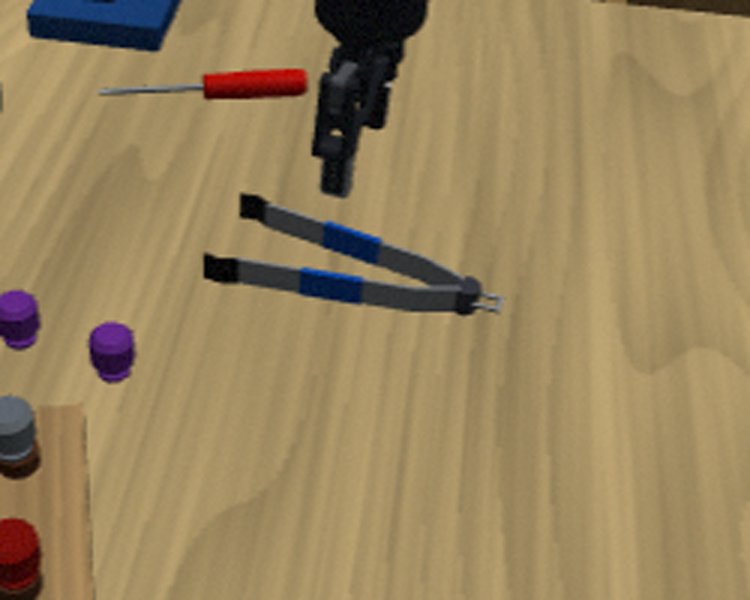

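The fingers at (340,190) in the crop stand above and between the blue pads at (350,240) and (330,285). I'll check the real fingertip height from the depth before going down.

```bash
python3 - <<'E'
from h import *
im,d,P=cloud("side")
m=(np.hypot(P[...,0]-456,P[...,1]+239)<75)&(P[...,2]>60)&(P[...,2]<200)&(d>0)
q=P[m];print(np.sort(q[:,2])[:25].round(1)); lo=q[q[:,2]<118];print(np.median(lo,0),lo.min(0),lo.max(0),bot.nose_length)
E
```

```text
[115.  117.  117.2 117.4 117.5 117.6 117.6 117.7 117.7 117.8 118.5 118.6
 118.7 118.7 118.9 119.2 119.5 120.6 120.7 120.9 121.1 121.3 121.7 121.8
 121.8]
[ 462.35609831 -191.83879792  117.53138041] [ 443.90206748 -280.59038159  115.04663785] [ 473.54857841 -189.37840031  117.84032388] 17.0
```

Emit:
{"fn": "arm_command", "kwargs": {"commands": [{"xyz":[0.0,0,0.07],"dr":[0,0,0],"hand":1},{"xyz":[0.003,-0.002,0.14],"dr":[0,0,0],"hand":1},{"xyz":[0.003,-0.004,0.21],"dr":[0,0,0],"hand":1},{"xyz":[0.003,-0.005,0.28],"dr":[0,0,0],"hand":1},{"xyz":[0.003,-0.005,0.35],"dr":[0,0,0],"hand":1},{"xyz":[0.003,-0.005,0.41],"dr":[0,0,0],"hand":1},{"xyz":[0.003,-0.005,0.46],"dr":[0,0,0],"hand":1},{"xyz":[0.003,-0.005,0.5],"dr":[0,0,0],"hand":1},{"xyz":[0.003,-0.005,0.525],"dr":[0,0,0],"hand":1},{"xyz":[0.003,-0.005,0.525],"dr":[0,0,0],"hand":1}]}}

```text
time: 3.9
eef_pos: [456.7, -238.1, 14.8]
orientation: [-0.0, 0.996, -0.09, -0.0]
contact_force: [-0.6, 0.2, 0.5]
finger_gap: 85.3
grip_force: 0.0
```

Emit:
{"fn": "arm_command", "kwargs": {"commands": [{"xyz":[0,0,0],"dr":[0,0,0],"hand":0.9},{"xyz":[0,0,0],"dr":[0,0,0],"hand":0.8},{"xyz":[0,0,0],"dr":[0,0,0],"hand":0.76},{"xyz":[0,0,0],"dr":[0,0,0],"hand":0.72},{"xyz":[0,0,0],"dr":[0,0,0],"hand":0.69},{"xyz":[0,0,0],"dr":[0,0,0],"hand":0.67},{"xyz":[0,0,0],"dr":[0,0,0],"hand":0.65},{"xyz":[0,0,0],"dr":[0,0,0],"hand":0.64},{"xyz":[0,0,0],"dr":[0,0,0],"hand":0.64},{"xyz":[0,0,0],"dr":[0,0,0],"hand":0.64}]}}

```text
time: 4.9
eef_pos: [458.2, -239.0, 17.3]
orientation: [0.001, 0.996, -0.09, 0.002]
contact_force: [-1.6, 0.9, 14.5]
finger_gap: 54.7
grip_force: 12.5
```

```bash
python3 - <<'E'
from h import *
s=bot.read_state();print(s["eef_pos"],s["finger_gap"],s["grip_force"],s["contact_force"])
im,d,P=cloud("side");cv2.imwrite("pics/s2.png",cv2.resize(im[60:260,180:430,::-1],None,fx=3,fy=3,interpolation=cv2.INTER_CUBIC))
E
```

```text
[ 458.24266595 -238.99591353   17.33526582] 54.74664485460003 12.54414024646394 [-1.63237229  0.86840049 14.54764745]
```

View pics/s2.png

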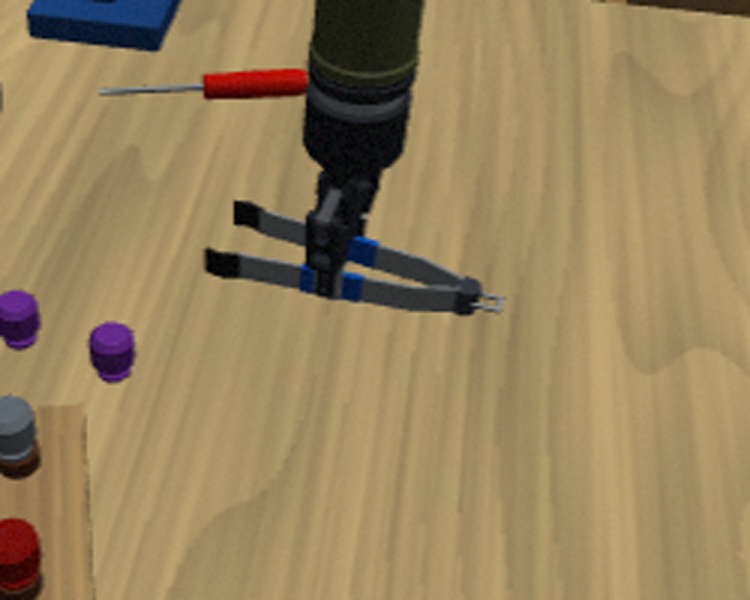

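The pads are gripped centrally at a 54.7 mm gap, and the jaws at (240,213) and (222,262) are still open. Lifting.

Emit:
{"fn": "arm_command", "kwargs": {"commands": [{"xyz":[0,0,-0.02],"dr":[0,0,0],"hand":0.635},{"xyz":[0,0,-0.05],"dr":[0,0,0],"hand":0.635},{"xyz":[0,0,-0.1],"dr":[0,0,0],"hand":0.635},{"xyz":[0,0,-0.17],"dr":[0,0,0],"hand":0.635},{"xyz":[0,0,-0.25],"dr":[0,0,0],"hand":0.635},{"xyz":[0,0,-0.35],"dr":[0,0,0],"hand":0.635},{"xyz":[0,0,-0.45],"dr":[0,0,0],"hand":0.635},{"xyz":[0,0,-0.55],"dr":[0,0,0],"hand":0.635},{"xyz":[0,0,-0.62],"dr":[0,0,0],"hand":0.635},{"xyz":[0,0,-0.65],"dr":[0,0,0],"hand":0.635}]}}

```text
time: 5.95
eef_pos: [457.6, -238.6, 147.2]
orientation: [0.001, 0.996, -0.09, 0.001]
contact_force: [-0.6, -0.4, -1.5]
finger_gap: 54.1
grip_force: 8.7
```

```bash
cat >> h.py <<'E'
def jaws(tag):
    s=bot.read_state();A=Ro.from_quat(s["orientation"][[1,2,3,0]]);print(s["eef_pos"].round(1),s["finger_gap"].round(1),s["grip_force"])
    for n in("top","side"):
        im,d,P=cloud(n);cv2.imwrite(f"pics/{n}_{tag}.png",im[...,::-1]);L=A.inv().apply((P-s["eef_pos"]).reshape(-1,3)).reshape(P.shape)  # tool frame: x fwd,y right,z down
        V=im.max(2);b=(abs(L[...,1])<60)&(abs(L[...,2])<45)&(d>0)
        for nm,m in(("jaws",b&(V<50)&(L[...,0]>65)&(L[...,0]<125)),("hinge",b&(L[...,0]<-60)&(L[...,0]>-140)),("arms",b&(L[...,0]>30)&(L[...,0]<75))):
            k,l,st,c=cv2.connectedComponentsWithStats(m.astype(np.uint8))
            for i in range(1,k):
                if st[i,4]>8:q=L[l==i];print(n,nm,st[i,4],q.mean(0).round(1),np.percentile(q,3,0).round(),np.percentile(q,97,0).round())
E
python3 - <<'E'
from h import *
jaws("3");mv(490,50,150,.33)
E
```

```text
Traceback (most recent call last):
  File "h.py", line 20, in jaws
    s=bot.read_state();A=Ro.from_quat(s["orientation"][[1,2,3,0]]);print(s["eef_pos"].round(1),s["finger_gap"].round(1),s["grip_force"])
                                                                                               ^^^^^^^^^^^^^^^^^^^^^
AttributeError: 'float' object has no attribute 'round'
```

```bash
sed -i 's/s\["finger_gap"\].round(1)/s["finger_gap"]/' h.py
python3 - <<'E'
from h import *
jaws("3");mv(490,50,150,.33)
E
```

```text
[ 457.6 -238.6  147.2] 54.139386670650296 8.700734172016382
top jaws 16 [ 82.7 -35.9  -1.8] [ 77. -38.  -9.] [ 88. -34.   6.]
top arms 105 [ 52.2 -29.9  -0.7] [ 32. -33.  -9.] [ 74. -26.  15.]
side jaws 99 [91.7 29.8  4.1] [79. 26. -8.] [102.  33.  16.]
side jaws 127 [ 86.8 -35.7   4. ] [ 74. -39.  -8.] [101. -32.  16.]
side hinge 467 [-89.2  -2.6   4.6] [-128.  -18.   -5.] [-62.  18.  18.]
side arms 161 [56.  25.2  4.1] [38. 22. -7.] [74. 28. 16.]
side arms 210 [ 52.5 -29.9   4. ] [ 31. -33.  -8.] [ 74. -26.  16.]
xyz [-0.0982 -1.4482 -0.0197] dr [ 0.0004 -0.0005 -0.1624]
```

View pics/side_3.png

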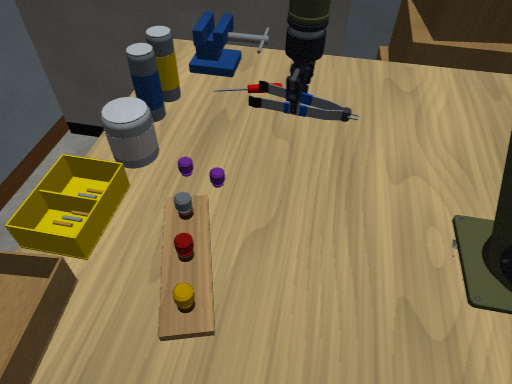

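The side view shows the tongs level in the gripper with the jaws open at (262,88) and (255,102). In tool coordinates the jaw centre is about x=89, y=-1, and 4 mm below the TCP. So hover over red with the TCP at (529, 85).

```bash
python3 - <<'E'
from h import *
mv(529.1,84.8,150,.33);mv(529.1,84.8,150,-.18)
E
```

```text
xyz [ 0.0629 -1.6544 -0.0196] dr [ 0.0004 -0.0005 -0.1624]
xyz [ 0.0629 -1.6544 -0.0196] dr [ 0.0002 -0.0006 -0.0001]
```

Emit:
{"fn": "arm_command", "kwargs": {"commands": [{"xyz":[0,-0.04,-0.01],"dr":[0,0,0],"hand":0.635},{"xyz":[0,-0.1,-0.02],"dr":[0,0,-0.01],"hand":0.635},{"xyz":[0.01,-0.2,-0.02],"dr":[0,0,-0.02],"hand":0.635},{"xyz":[0.01,-0.32,-0.02],"dr":[0,0,-0.04],"hand":0.635},{"xyz":[0.02,-0.45,-0.02],"dr":[0,0,-0.06],"hand":0.635},{"xyz":[0.02,-0.58,-0.02],"dr":[0,0,-0.08],"hand":0.635},{"xyz":[0.03,-0.7,-0.02],"dr":[0,0,-0.1],"hand":0.635},{"xyz":[0.03,-0.8,-0.02],"dr":[0,0,-0.12],"hand":0.635},{"xyz":[0.04,-0.88,-0.02],"dr":[0,0,-0.13],"hand":0.635},{"xyz":[0.04,-0.92,-0.02],"dr":[0,0,-0.14],"hand":0.635}]}}

```text
time: 7.05
eef_pos: [497.5, -56.4, 148.6]
orientation: [-0.001, 0.991, 0.132, -0.001]
contact_force: [-0.2, -0.2, -2.3]
finger_gap: 54.4
grip_force: 8.7
```

```bash
python3 - <<'E'
from h import *
mv(529.1,84.8,150,.33)
E
```

```text
xyz [ 0.3368 -0.6402 -0.0064] dr [-0.0004  0.0004 -0.021 ]
```

Emit:
{"fn": "arm_command", "kwargs": {"commands": [{"xyz":[0.02,-0.04,0],"dr":[0,0,0],"hand":0.635},{"xyz":[0.06,-0.12,0],"dr":[0,0,0],"hand":0.635},{"xyz":[0.12,-0.22,0],"dr":[0,0,-0.005],"hand":0.635},{"xyz":[0.18,-0.34,0],"dr":[0,0,-0.01],"hand":0.635},{"xyz":[0.24,-0.45,0],"dr":[0,0,-0.015],"hand":0.635},{"xyz":[0.28,-0.54,0],"dr":[0,0,-0.02],"hand":0.635},{"xyz":[0.31,-0.6,0],"dr":[0,0,-0.021],"hand":0.635},{"xyz":[0.33,-0.63,0],"dr":[0,0,-0.021],"hand":0.635},{"xyz":[0.337,-0.64,0],"dr":[0,0,-0.021],"hand":0.635},{"xyz":[0.337,-0.64,0],"dr":[0,0,-0.021],"hand":0.635}]}}

```text
time: 8.05
eef_pos: [530.2, 82.0, 149.2]
orientation: [0.0, 0.987, 0.162, -0.0]
contact_force: [0.3, -0.2, -1.3]
finger_gap: 54.2
grip_force: 8.7
```

```bash
python3 - <<'E'
from h import *
jaws("4");mv(529.1,84.8,64,.33)
s=bot.read_state();A=Ro.from_quat(s["orientation"][[1,2,3,0]])
print("red in tool",A.inv().apply(np.array([613,114.5,58])-s["eef_pos"]))
a=cv2.imread("pics/top_4.png")[90:210,110:310];b=cv2.imread("pics/side_4.png")[120:340,100:360]
cv2.imwrite("pics/c4.png",np.vstack([cv2.resize(a,(500,300)),cv2.resize(b,(500,300))]))
E
```

```text
[530.2  82.  149.2] 54.212090067468395 8.701375974342227
top hinge 249 [-102.9    5.6    1.1] [-131.   -6.   -6.] [-66.  19.  18.]
side jaws 154 [91.  29.8  3. ] [80. 28. -8.] [102.  32.  15.]
side jaws 193 [ 87.2 -35.8   2.7] [ 74. -38.  -7.] [101. -32.  15.]
side hinge 681 [-88.8  -0.2   5.3] [-130.  -18.   -4.] [-61.  18.  19.]
side arms 291 [52.5 25.1  3.7] [31. 23. -7.] [73. 28. 17.]
side arms 318 [ 52.8 -29.9   3.4] [ 31. -33.  -8.] [ 74. -27.  17.]
xyz [ 0.0009 -0.0166  0.4262] dr [ 0.0001  0.0001 -0.0017]
red in tool [89.16690753 -4.70231596 91.20844608]
```

View pics/c4.png

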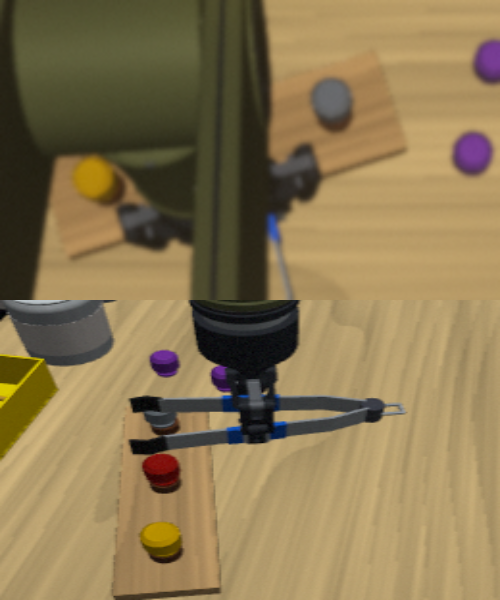

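The side crop shows the open jaws at (150,405) and (148,447), hovering beside and above the red knob at (160,470). The computed correction is small, at -0.016 in tool y. Going down in a straight line, the y correction comes first.

Emit:
{"fn": "arm_command", "kwargs": {"commands": [{"xyz":[0,-0.016,0.02],"dr":[0,0,0],"hand":0.635},{"xyz":[0,-0.016,0.06],"dr":[0,0,0],"hand":0.635},{"xyz":[0,-0.016,0.12],"dr":[0,0,0],"hand":0.635},{"xyz":[0,-0.016,0.18],"dr":[0,0,0],"hand":0.635},{"xyz":[0,-0.016,0.24],"dr":[0,0,0],"hand":0.635},{"xyz":[0,-0.016,0.3],"dr":[0,0,0],"hand":0.635},{"xyz":[0,-0.016,0.36],"dr":[0,0,0],"hand":0.635},{"xyz":[0,-0.016,0.4],"dr":[0,0,0],"hand":0.635},{"xyz":[0,-0.016,0.425],"dr":[0,0,0],"hand":0.635},{"xyz":[0,-0.016,0.425],"dr":[0,0,0],"hand":0.635}]}}

```text
time: 9.15
eef_pos: [528.7, 85.3, 63.5]
orientation: [-0.0, 0.987, 0.162, -0.001]
contact_force: [-0.3, -0.8, -0.9]
finger_gap: 54.4
grip_force: 8.7
```

```bash
python3 - <<'E'
from h import *
jaws("5")
s=bot.read_state();A=Ro.from_quat(s["orientation"][[1,2,3,0]])
for n in("side","top"):
    im,d,P=cloud(n);f=im.astype(int);m=(f[...,0]>2.5*f[...,1])&(f[...,0]>60)&(np.hypot(P[...,0]-613,P[...,1]-114)<45)
    q=P[m];print(n,len(q),q.mean(0) if len(q) else "")
print("red in tool",A.inv().apply(np.array([613,114.5,58])-s["eef_pos"]))
b=cv2.imread("pics/side_5.png")[180:340,110:340]
cv2.imwrite("pics/c5.png",cv2.resize(b,None,fx=3,fy=3,interpolation=cv2.INTER_CUBIC))
E
```

```text
[528.7  85.3  63.5] 54.449220333875886 8.698230396257713
top hinge 213 [-102.3    5.7    0.5] [-131.   -6.   -7.] [-66.  19.  15.]
top arms 93 [58.4 50.9 42.6] [45. 40. 40.] [74. 60. 45.]
side jaws 116 [91.8 29.9  1.8] [81. 28. -9.] [103.  32.  14.]
side jaws 153 [ 88.4 -35.8   1.5] [ 75. -38.  -9.] [102. -32.  14.]
side hinge 538 [-89.4  -0.2   4.7] [-129.  -18.   -5.] [-62.  18.  19.]
side arms 1005 [56.7 -7.9 23.5] [ 33. -55.  -7.] [74. 41. 45.]
side 274 [609.49137107 118.43817904  68.79574337]
top 0 
red in tool [88.4921286  -0.83838216  6.48472036]
```

View pics/c5.png

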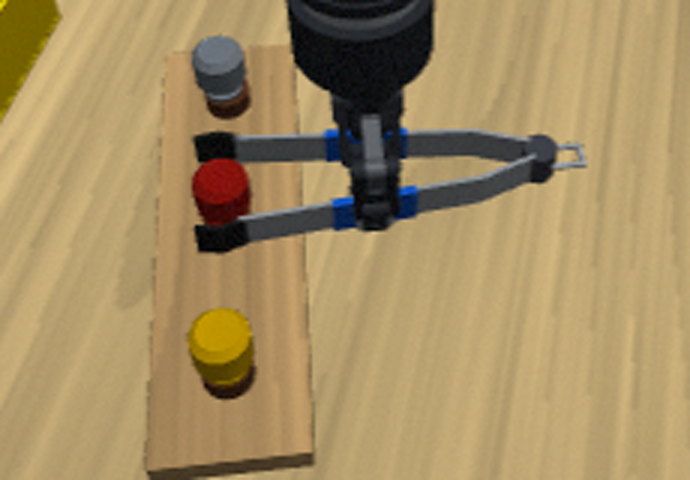

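The red knob at (222,190) stands centred between the jaws at (215,147) and (220,237), with the others clear. Now close.

Emit:
{"fn": "arm_command", "kwargs": {"commands": [{"xyz":[0,0,0],"dr":[0,0,0],"hand":0.6},{"xyz":[0,0,0],"dr":[0,0,0],"hand":0.56},{"xyz":[0,0,0],"dr":[0,0,0],"hand":0.52},{"xyz":[0,0,0],"dr":[0,0,0],"hand":0.49},{"xyz":[0,0,0],"dr":[0,0,0],"hand":0.46},{"xyz":[0,0,0],"dr":[0,0,0],"hand":0.43},{"xyz":[0,0,0],"dr":[0,0,0],"hand":0.4},{"xyz":[0,0,0],"dr":[0,0,0],"hand":0.3},{"xyz":[0,0,0],"dr":[0,0,0],"hand":0.15},{"xyz":[0,0,0],"dr":[0,0,0],"hand":0}]}}

```text
time: 10.35
eef_pos: [529.2, 85.4, 64.4]
orientation: [0.0, 0.987, 0.162, 0.0]
contact_force: [-0.4, -0.3, 1.2]
finger_gap: 35.2
grip_force: 60.8
```

Emit:
{"fn": "arm_command", "kwargs": {"commands": [{"xyz":[0,0,0],"dr":[0,0,0],"hand":0},{"xyz":[0,0,0],"dr":[0,0,0],"hand":0},{"xyz":[0,0,0],"dr":[0,0,0],"hand":0},{"xyz":[0,0,-0.01],"dr":[0,0,0],"hand":0},{"xyz":[0,0,-0.02],"dr":[0,0,0],"hand":0},{"xyz":[0,0,-0.035],"dr":[0,0,0],"hand":0},{"xyz":[0,0,-0.055],"dr":[0,0,0],"hand":0},{"xyz":[0,0,-0.08],"dr":[0,0,0],"hand":0},{"xyz":[0,0,-0.1],"dr":[0,0,0],"hand":0},{"xyz":[0,0,-0.1],"dr":[0,0,0],"hand":0}]}}

```text
time: 11.35
eef_pos: [529.7, 85.4, 85.1]
orientation: [0.0, 0.987, 0.162, 0.001]
contact_force: [0.6, -0.7, -2.9]
finger_gap: 34.9
grip_force: 60.5
```

```bash
python3 - <<'E'
from h import *
jaws("6")
b=cv2.imread("pics/side_6.png")[160:340,110:340]
cv2.imwrite("pics/c6.png",cv2.resize(b,None,fx=3,fy=3,interpolation=cv2.INTER_CUBIC))
E
```

```text
[529.7  85.4  85.1] 34.881508742676154 60.485944747924805
top hinge 222 [-103.9    4.4    2.4] [-132.   -7.   -4.] [-66.  16.  15.]
side jaws 13 [86.7 15.5 -2.7] [81. 14. -4.] [92. 17. -2.]
side jaws 10 [99.  13.9 -2. ] [95. 12. -4.] [102.  16.   0.]
side jaws 163 [ 87.9 -20.4   7.5] [ 74. -23.  -4.] [102. -18.  21.]
side hinge 584 [-89.9  -1.2   7.3] [-131.  -16.   -2.] [-62.  14.  21.]
side arms 515 [53.4 -2.8  7. ] [ 32. -19.  -4.] [74. 14. 21.]
```

View pics/c6.png

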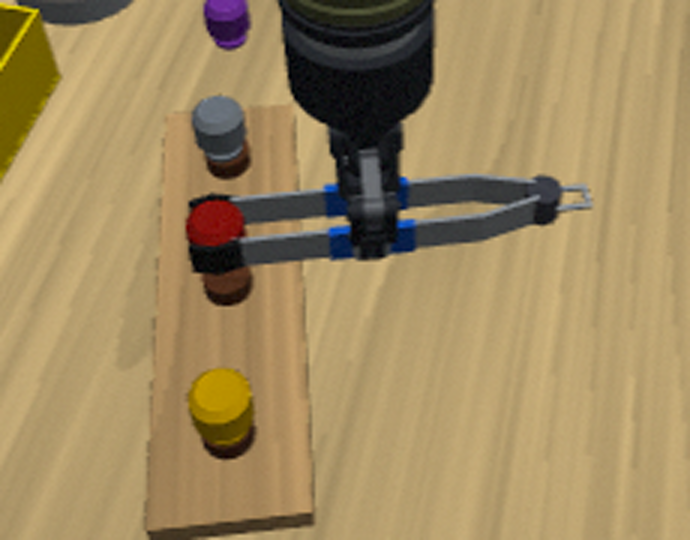

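The red knob at (215,225) is between both jaws, and its stand at (227,285) is empty. Now a gentle lift of 120 mm more (140 mm in all).

Emit:
{"fn": "arm_command", "kwargs": {"commands": [{"xyz":[0,0,-0.02],"dr":[0,0,0],"hand":0},{"xyz":[0,0,-0.06],"dr":[0,0,0],"hand":0},{"xyz":[0,0,-0.12],"dr":[0,0,0],"hand":0},{"xyz":[0,0,-0.2],"dr":[0,0,0],"hand":0},{"xyz":[0,0,-0.28],"dr":[0,0,0],"hand":0},{"xyz":[0,0,-0.37],"dr":[0,0,0],"hand":0},{"xyz":[0,0,-0.46],"dr":[0,0,0],"hand":0},{"xyz":[0,0,-0.54],"dr":[0,0,0],"hand":0},{"xyz":[0,0,-0.6],"dr":[0,0,0],"hand":0},{"xyz":[0,0,-0.62],"dr":[0,0,0],"hand":0}]}}

```text
time: 12.45
eef_pos: [530.1, 85.4, 210.4]
orientation: [0.0, 0.987, 0.162, 0.002]
contact_force: [0.0, 0.2, -1.4]
finger_gap: 35.1
grip_force: 60.5
```

Emit:
{"fn": "arm_command", "kwargs": {"commands": [{"xyz":[0,0,0],"dr":[0,0,0],"hand":0},{"xyz":[0,0,0],"dr":[0,0,0],"hand":0},{"xyz":[0,0,0],"dr":[0,0,0],"hand":0},{"xyz":[0,0,0],"dr":[0,0,0],"hand":0},{"xyz":[0,0,0],"dr":[0,0,0],"hand":0},{"xyz":[0,0,0],"dr":[0,0,0],"hand":0},{"xyz":[0,0,0],"dr":[0,0,0],"hand":0},{"xyz":[0,0,0],"dr":[0,0,0],"hand":0},{"xyz":[0,0,0],"dr":[0,0,0],"hand":0},{"xyz":[0,0,0],"dr":[0,0,0],"hand":0}]}}

```text
time: 13.45
eef_pos: [529.2, 85.4, 208.3]
orientation: [-0.0, 0.987, 0.162, 0.0]
contact_force: [-0.5, -0.2, -2.1]
finger_gap: 35.1
grip_force: 60.5
```

```bash
python3 - <<'E'
from h import *
jaws("7")
im,d,P=cloud("side");f=im.astype(int);m=(f[...,0]>2.5*f[...,1])&(f[...,0]>60)&(np.hypot(P[...,0]-613,P[...,1]-114)<45)
q=P[m];print(len(q),q.mean(0),q.max(0))
b=cv2.imread("pics/side_7.png")[110:340,110:340]
cv2.imwrite("pics/c7.png",cv2.resize(b,(600,600),interpolation=cv2.INTER_CUBIC))
E
```

```text
[529.2  85.4 208.3] 35.098631751730316 60.46208381652832
top hinge 294 [-103.9    4.3    2.3] [-132.   -7.   -4.] [-66.  16.  13.]
side jaws 27 [91.3 14.7 -3.3] [78. 12. -4.] [102.  17.  -2.]
side jaws 243 [ 88.4 -20.2   7.7] [ 75. -23.  -4.] [102. -17.  20.]
side hinge 802 [-89.2  -1.4   7.3] [-130.  -16.   -2.] [-62.  15.  21.]
side arms 752 [53.1 -3.1  7.1] [ 31. -19.  -4.] [74. 14. 20.]
289 [610.82550257 119.40574273 214.8331607 ] [630.017173   131.90537301 218.55048111]
```

View pics/c7.png

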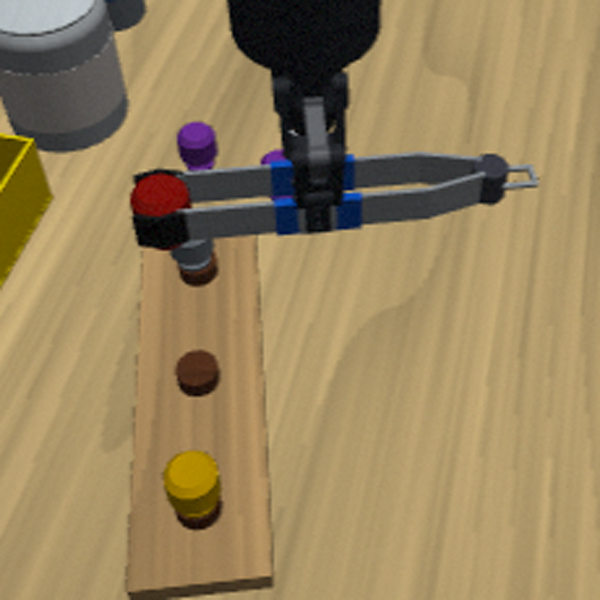

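The red knob at (160,195) is held by both jaws, with its top at about z = 217 mm, about 143 mm above where it stood. The grey knob at (197,260) and the yellow one at (193,490) still stand.

```bash
python3 -c "
from bench import bot
print(bot.sign_off())"
```

```text
the job is handed in; nothing more can be done
None
```

Handed in: the red knob is held steady in the squeezed tongs about 14 cm above its stand, both jaws on it, and the grey and yellow knobs still stand on theirs.

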